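# Reset the ratchet recipe rest to its lowest notch

## Task

The recipe rest on the drinks trolley stands too steep, and its ratchet only lets the board go up: lift the board by its steel handle bar through the remaining notches and past the top one until you feel it come up against the soft top stop, which resets the pawl, without leaning on that stop hard. Then bring the board down gently, never dropping it, never forcing it against the pawl, until it lies quite flat, raise it again to the first (lowest) notch, and let go so that it rests there on its pawl. Leave the glasses, shaker, bottle and other bar things where they are.

Things in the scene. Friction and masses are not known exactly. Their poses are not given: they have to be found in the camera images.
- stand: Black steel base of the recipe rest, fixed. Origin: on the trolley top, straight below the middle of the hinge. x: level, from the hinge to where the handle lies when the board is flat; y: along the hinge; z: up. Feet reach x = -60 to +210 mm at y = +-85 mm; a 42 mm high bar at x = 170 mm lies under the board. Brass arc, pawl and black post (152 mm high) stand at y = +115 to +166 mm, x = -90 to +100 mm.
- hinge (a point): Middle of the board's hinge axis, 50 mm above the stand's origin; the axis runs along the stand's y. Board: wood, 220 mm wide, 8 mm thick, from 10 to 176 mm from the hinge, two paper cards on its top face; board and handle weigh about 0.5 kg (about 2 N at the handle when level) and swing freely when the pawl is off.
- board (a joint): Board angle, rad: 0 flat, grows as the handle rises; end of travel 1.56. It rests in four notches, at 0.39 (first, lowest), 0.55, 0.71 and 0.87 (top). A tooth is passed within 0.03 rad above its notch: to settle in a notch raise 0.05 rad above it and lower again. A free drop reaches over 3 rad/s and counts as dropping; sinking back less than one notch (under 2.8 rad/s) does not.
- handle (a point): Middle of the round steel handle bar, 10 mm diameter, along the stand's y, 235 mm from the hinge axis in the board's plane, i.e. at (235 cos a, 0, 235 sin a) mm from the hinge for board angle a. Free for grasping within 65 mm either side of this point. It stands 59 mm beyond the board's edge: fingers fit on both sides from above, and the bar may turn between them.
- ratchet: Black side plate with the ratchet, fixed; frame as the stand's. Its red pawl (from above, on the post) clicks over the brass teeth as the board rises and holds it from sinking. Past the top notch a trip finger pushes an aluminium shuttle (1 to 2 N at the handle) that lifts the pawl off and keeps it off; the last 0.2 rad down to flat push the shuttle back and the pawl drops in again.
- stop: Hub of the springy rubber top stop, on the hinge axis at the stand's y = 146 mm; axes as the stand. The trip finger is set anywhere, so the pawl comes off somewhere between 1.02 and 1.40 rad, not to be read from poses; 0.01 to 0.04 rad later the finger meets the stop, about 1 N per mm at the handle. Once the handle force has risen by 5 to 10 N the pawl is off; 16 N on the stop is too much.
- shaker: Stainless cocktail shaker, 88 mm diameter, 212 mm tall, origin at the centre of its underside. Bystander.
- tumbler_a: Clear glass tumbler, 82 mm diameter, 88 mm tall, origin at the centre of its underside. Bystander.
- tumbler_b: Clear glass tumbler like tumbler_a. Bystander.
- jigger: Chrome double-cone jigger, 44 mm diameter, 82 mm tall, origin at the centre of its underside. Bystander.
- muddler: Wooden muddler lying along its own y, 200 mm long, 32 mm thick, origin at its middle. Bystander.
- bitters: Small bottle with yellow cap, 46 mm diameter, 125 mm tall, origin at the centre of its underside. Bystander.

How it is judged:
By the outcome, as a careful person would: the job done as asked, in the order asked, and still so for the second after the job is handed in, with the robot touching nothing.
It also fails if it takes over 72 s, if anything falls off the work surface, if the arm or the gripper's body presses on something with over 40 N, if the wrist force passes 120 N, or if a joint passes its speed limit or range.

## Robot

A 6-joint arm with a two-finger parallel gripper is mounted at the origin on the work surface. World frame = base frame: x ahead of the robot, y to its left, z up, the work surface at z = 0. Lengths are in mm, angles in rad, forces in N, time in s.
With the tool pointing down it reaches from about 275 to 1000 mm from the base axis. Payload 8.4 kg.
Tool frame: the origin (TCP) lies on the centre line of the jaws, within the pads' length; the fingertips stand 22 mm ahead of it and the grasp point (between the pads) lies 3 mm ahead of it; z points along the fingers, y is the direction in which the jaws open and shut (so a half turn about z gives the same grasp; the last joint's range is limited). The gripper opens to 85 mm and grips with 20 to 120 N. Pads are 22 mm wide; open, the fingers measure 114 mm over their backs; the gripper's body (76 mm by 85 mm) begins 54 mm behind the grasp point. The pads swing forward as they close: fully open they stand 13 mm farther back than shut.
Start: joints at [-1.201, 0.353, 1.633, -0, 1.155, -0.002], TCP at [227.057, -582.3, 253.281] pointing down, gripper open.
Joint ranges: [-2.63, 2.63], [-0.92, 2.1], [0.06, 2.66], [-1.3, 4.44], [0, 2.69], [-3.02, 3.02]. Speed limits (rad/s): [2.22, 2.22, 2.79, 3.14, 3.14, 3.14].

## Interface

Orientations are given as [roll, pitch, yaw] about the fixed x, y, z axes, in that order (R = Rz(yaw) Ry(pitch) Rx(roll)).
In Python, from rig import r gives the robot as it stands.
- The arm moves only by the tool carry_out, never from a script. Its argument "rows" is text: rows parted by semicolons, each of 5 numbers parted by spaces: the opening, from 0 (shut) to 1 (fully open), then the shift along the tool's x, y, z in units of 30 mm (1.0 is 30 mm), then the turn about the tool's z in units of 8 degrees (1.0 is 8 degrees). A call has 1 to 12 rows; each row shifts and turns the commanded pose from where the row before left it, along the tool's axes as they then stand; what a row does not reach is not made up. A row lasts 1/8 s, in which the tool goes at most 62.5 mm and 10.7 degrees, less where a joint would pass 70% of its speed; a pose out of reach is approached as far as the arm can. A call is refused whole if a number of a shift passes 1 or a number of a turn 1, either way. A call with a gripper value outside its range is refused whole. The fingers move at their own pace and stop on an object; "newtons" is the grip in N (left out, the last holds). Time passes only in rows, so rows that do not move let the fingers close. It gives the time, the measured TCP pose, the force and the opening at its end, in the units of the state.
- r.sense(): the state, without advancing time (a new reading comes with each control period).
- r.grab_frame(name): name is "scene" or "top"; returns the picture (420x560x3 uint8, blue, green, red); there is no depth.
- r.get_calibration(name): a dict with "intrinsics" (3x3 intrinsics, pixels), "position" and "rotation" of the camera in the world. Camera axes: x right, y up, looking along -z (the intrinsics and any distortion apply to the point x, -y, -z); pixel columns grow to the right and rows downward; lengths in mm; the calibration is good to about 2 mm. A picture is of the moment at which its call begins. get_calibration takes no time and is no camera call.
- r.sign_off(): hands the job in, once; it reports no verdict.
The state is a dict: "clock": time; "qpos": joint angles; "qvel": joint speeds; "joint_efforts": joint torques, N m; "eef_pos": TCP position; "tcp_rot": TCP orientation; "contact_force": force on the tool from outside, world axes, zero at the start; "wrist_torque": the same for the moment, N m; "opening": opening from 0.0 (shut) to 1.0 (fully open).
Only numpy, scipy, OpenCV 4.12 (cv2) and the standard library are available. Lean on these libraries where they do the work, as an engineer would, in place of code of your own. Each camera call takes 0.05 s, during which the arm holds its last target.

## Working session

There is one attempt and no reset: what is moved stays moved. The work goes in short steps, Python scripts to look and compute and a tool call to move; the robot and the scene stay as the last step left them, time stands still between calls to the robot, and variables do not carry over. Pictures are saved under pics/ and viewed, and the job is handed in when it is done.

Besides the shell and the picture viewer there is one more tool, called after "Emit:" as a command line: name --argument value ..., lists and objects as JSON in quotes. carry_out: Moves the arm, as the interface text tells. Its arguments: {"type":"object","properties":{"rows":{"type":"string"},"newtons":{"type":"number"}},"required":["rows"]}

```bash
mkdir -p pics; python3 - <<'E'
from rig import r
import cv2
print(r.sense())
for n in("scene","top"):
    cv2.imwrite(f"pics/{n}0.png",r.grab_frame(n)); print(n,r.get_calibration(n))
E
```

```text
{'clock': 0.0, 'qpos': array([-1.20140598e+00,  3.53667768e-01,  1.63415691e+00, -4.08607293e-06,
        1.15517931e+00, -2.40111868e-03]), 'qvel': array([-0.00091664, -0.00050786, -0.00134154, -0.00036526, -0.00048828,
       -0.00045371]), 'joint_efforts': array([ 1.86070676e-03, -6.05248189e+01, -3.42070127e+01,  4.78273591e-05,
        9.35248390e-03,  7.18245985e-06]), 'eef_pos': array([ 226.88789563, -581.87712067,  252.53965299]), 'tcp_rot': array([-3.14018131e+00,  3.47074713e-07,  3.71793115e-01]), 'contact_force': array([ 0.24799054,  0.201118  , -0.8957905 ]), 'wrist_torque': array([0.00964687, 0.00580556, 0.02271882]), 'opening': 0.9990785591669045}
scene {'intrinsics': array([[541.83754583,   0.        , 276.12714711],
       [  0.        , 541.83754583, 210.43761594],
       [  0.        ,   0.        ,   1.        ]]), 'position': array([1489.32921554, -223.30657408, 1083.08404213]), 'rotation': array([ 0.75814377, -0.00151025,  1.26637461])}
top {'intrinsics': array([[490.82454043,   0.        , 283.32014181],
       [  0.        , 490.82454043, 210.79264502],
       [  0.        ,   0.        ,   1.        ]]), 'position': array([ 440.96963552,   42.2270248 , 1116.29045347]), 'rotation': array([ 0.14704389,  0.01972123, -1.59955741])}
```

View pics/scene0.png

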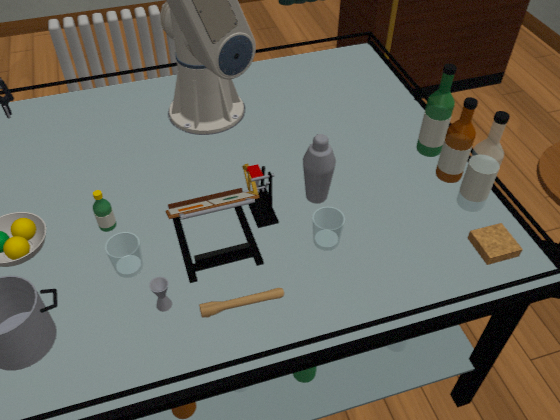

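View pics/top0.png

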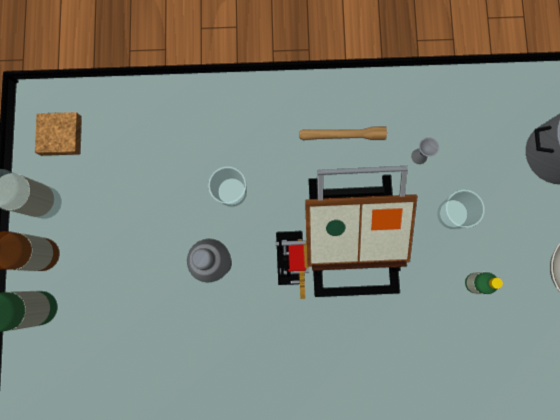

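```bash
python3 - <<'E'
import cv2
a=cv2.imread("pics/scene0.png")[150:290,150:290]; b=cv2.imread("pics/top0.png")[150:310,265:425]
a=cv2.resize(a,(560,560),interpolation=cv2.INTER_CUBIC);cv2.imwrite("pics/s0z.png",a)
b=cv2.resize(b,(600,600),interpolation=cv2.INTER_CUBIC);cv2.imwrite("pics/t0z.png",b)
E
```

```text
(no output)
```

View pics/s0z.png

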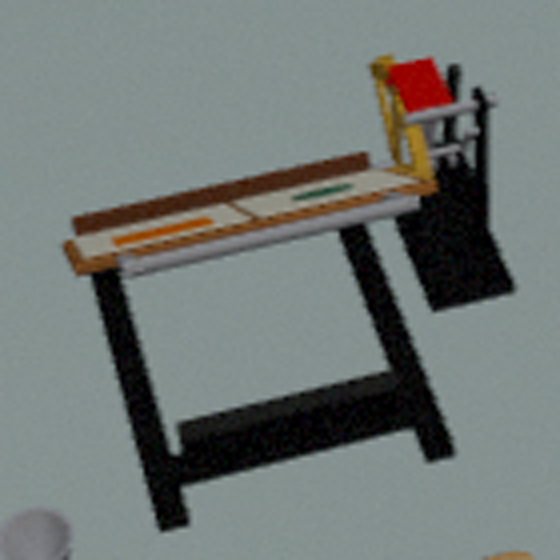

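View pics/t0z.png

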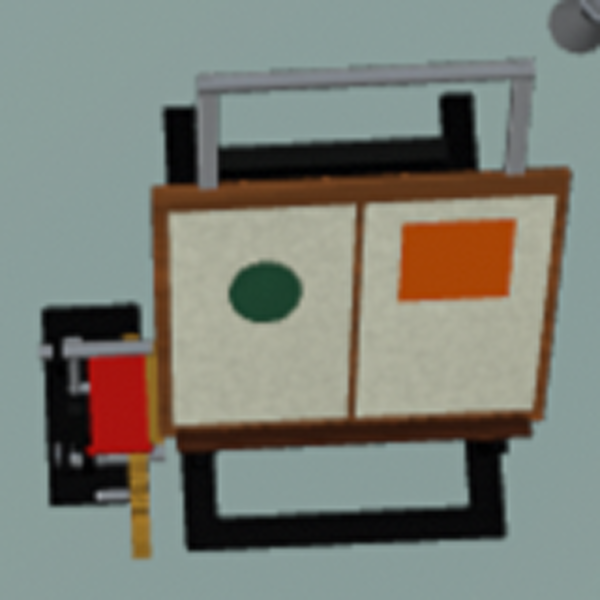

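```bash
cat > h.py <<'E'
import numpy as np
from rig import r
from scipy.spatial.transform import Rotation as R
def ray(n,px):
    c=r.get_calibration(n);K=c["intrinsics"];M=R.from_euler('xyz',c["rotation"]).as_matrix()
    d=np.array([(px[0]-K[0,2])/K[0,0],-(px[1]-K[1,2])/K[1,1],-1.]);d=M@d
    return np.array(c["position"]),d/np.linalg.norm(d)
def plane(n,px,z):
    p,d=ray(n,px);return p+d*(z-p[2])/d[2]
def tri(a,b):
    p,d=ray("top",a);q,e=ray("scene",b)
    s=np.linalg.lstsq(np.c_[d,-e],q-p,rcond=None)[0]
    u,v=p+d*s[0],q+e*s[1];return (u+v)/2,np.linalg.norm(u-v)
def proj(n,X):
    c=r.get_calibration(n);K=c["intrinsics"];M=R.from_euler('xyz',c["rotation"]).as_matrix()
    q=M.T@(np.array(X)-c["position"]);return np.array([K[0,2]+K[0,0]*q[0]/-q[2],K[1,2]+K[1,1]*q[1]/q[2]])
E
python3 - <<'E'
from h import *
np.set_printoptions(precision=1,suppress=True)
t=lambda x,y:(265+x/3.75,150+y/3.75); s=lambda x,y:(150+x/4,150+y/4)
print("hL",tri(t(197,82),s(420,205)));print("hR",tri(t(533,72),s(122,265)))
for p in[(163,107),(195,107),(441,95),(473,95),(187,549),(505,536)]:print("t",p,plane("top",t(*p),0))
for p in[(165,530),(187,523),(428,462),(453,454)]:print("s",p,plane("scene",s(*p),0))
# far objects
for nm,p in dict(jig=(419,157),tb=(453,214),ta=(231,191),sh=(209,262),bit=(474,283),mud1=(300,134),mud2=(386,133)).items(): print(nm,plane("top",p,0))
E
```

```text
hL (array([650.3,  -9.9, 200.5]), np.float64(2.1842078081586997))
hR (array([ 648.9, -180. ,  203.7]), np.float64(0.8166710163829156))
t (163, 107) [680.7  -1.    0. ]
t (195, 107) [680.  -20.8   0. ]
t (441, 95) [ 682.6 -172.7    0. ]
t (473, 95) [ 681.9 -192.3    0. ]
t (187, 549) [411.   -5.6   0. ]
t (505, 536) [ 413.3 -195.     0. ]
s (165, 530) [ 680.9 -185.1    0. ]
s (187, 523) [ 679.8 -171.2    0. ]
s (428, 462) [678.7 -17.2   0. ]
s (453, 454) [677.3  -0.5   0. ]
jig [ 723.3 -259.4    0. ]
tb [ 587.2 -327.3   -0. ]
ta [657.1 179.4   0. ]
sh [494.7 231.6   0. ]
bit [ 430.4 -361.6    0. ]
mud1 [788.2  15.    0. ]
mud2 [ 783.6 -186.5    0. ]
```

Emit:
carry_out --rows "1 0 0 -1 -1;1 0 0 0 -1;1 0 0 0 -1;1 0 0 0 -1;1 0 0 0 -1;1 0 0 0 -1;1 0 0 0 -1;1 0 0 0 -1;1 0 0 0 -0.65;1 0 0 0 0" --newtons 40

```text
clock: 1.35
eef_pos: [227.0, -582.1, 282.9]
tcp_rot: [-3.141, -0.001, 1.579]
contact_force: [0.6, 0.1, -1.0]
opening: 1.0
```

Emit:
carry_out --rows "1 0.9 0.8 0 0;1 0.9 0.8 0 0;1 0.9 0.8 0 0;1 0.9 0.8 0 0;1 0.9 0.8 0 0;1 0.9 0.8 0 0;1 0.9 0.8 0 0;1 0.9 0.8 0 0;1 0.9 0.8 0 0;1 0.9 0.8 0 0;1 0.9 0.8 0 0;1 0.9 0.8 0 0"

```text
clock: 2.85
eef_pos: [512.8, -254.8, 283.2]
tcp_rot: [-3.141, -0.0, 1.577]
contact_force: [0.1, 0.4, 1.0]
opening: 1.003
```

Emit:
carry_out --rows "1 0.9 0.8 0 0;1 0.9 0.8 0 0;1 0.9 0.8 0 0;1 0.9 0.8 0 0;1 0.9 0.8 0 0;1 0.9 0.5 0 0;1 0 0 0 0"

```text
clock: 3.72
eef_pos: [646.4, -90.9, 282.8]
tcp_rot: [-3.141, -0.0, 1.58]
contact_force: [0.4, -0.1, -0.1]
opening: 1.002
```

Emit:
carry_out --rows "1 -0.1 0.1 0.5 0;1 0 0 0.5 0;1 0 0 0 0"

```text
clock: 4.1
eef_pos: [647.3, -96.3, 251.0]
tcp_rot: [-3.138, -0.001, 1.578]
contact_force: [1.1, 0.3, 0.9]
opening: 0.997
```

```bash
python3 - <<'E'
from rig import r
import cv2
for n,(y,x) in dict(scene=(100,120),top=(90,260)).items():
    a=r.grab_frame(n)[y:y+180,x:x+180];cv2.imwrite(f"pics/{n}1.png",cv2.resize(a,(540,540),interpolation=cv2.INTER_CUBIC))
E
```

```text
(no output)
```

View pics/scene1.png

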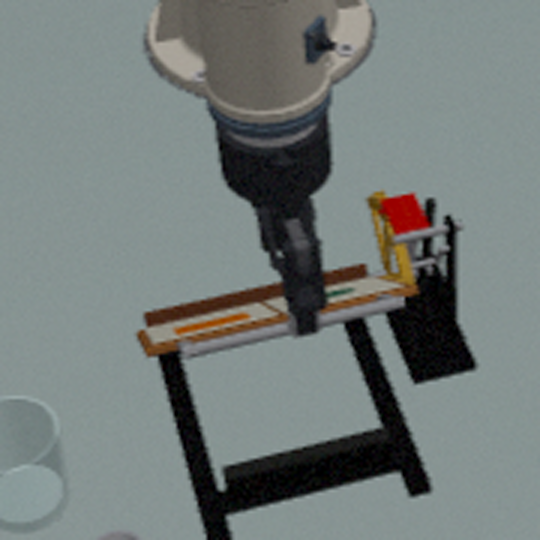

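View pics/top1.png

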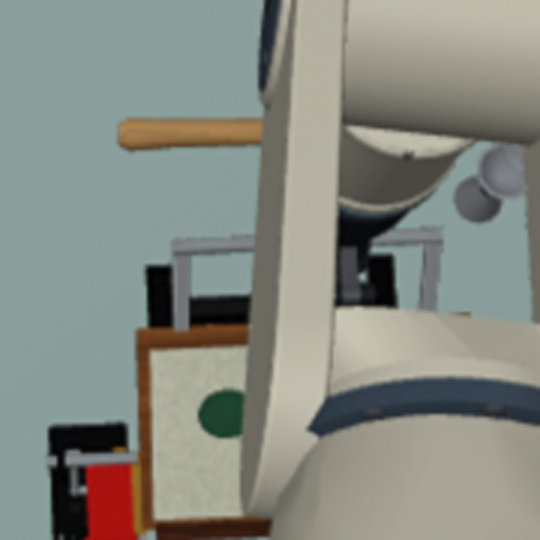

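Emit:
carry_out --rows "0.5 0 0.05 0.5 0;0.5 0 0 0.5 0;0.5 0 0 0.5 0;0.5 0 0 0 0;0 0 0 0 0;0 0 0 0 0;0 0 0 0 0;0 0 0 0 0" --newtons 40

```text
clock: 5.2
eef_pos: [648.5, -95.6, 208.0]
tcp_rot: [-3.138, -0.0, 1.58]
contact_force: [-6.9, -0.6, -0.4]
opening: 0.095
```

```bash
python3 - <<'E'
import numpy as np
for d in(.04,.02):
  a=np.arange(.71,1.47,d)
  for p,q in zip(a,a[1:]): print(f"{p:.2f}->{q:.2f} y {235*(np.cos(q)-np.cos(p))/30:.3f} z {-235*(np.sin(q)-np.sin(p))/30:.3f}", f"abs x {470.3+235*np.cos(q):.1f} tcpz {53+235*np.sin(q):.1f}")
  print()
E
```

```text
0.71->0.75 y -0.209 z -0.233 abs x 642.2 tcpz 213.2
0.75->0.79 y -0.218 z -0.225 abs x 635.7 tcpz 219.9
0.79->0.83 y -0.227 z -0.216 abs x 628.9 tcpz 226.4
0.83->0.87 y -0.235 z -0.207 abs x 621.8 tcpz 232.6
0.87->0.91 y -0.243 z -0.197 abs x 614.5 tcpz 238.5
0.91->0.95 y -0.251 z -0.187 abs x 607.0 tcpz 244.2
0.95->0.99 y -0.258 z -0.177 abs x 599.2 tcpz 249.5
0.99->1.03 y -0.265 z -0.167 abs x 591.3 tcpz 254.5
1.03->1.07 y -0.272 z -0.156 abs x 583.1 tcpz 259.1
1.07->1.11 y -0.278 z -0.145 abs x 574.8 tcpz 263.5
1.11->1.15 y -0.283 z -0.134 abs x 566.3 tcpz 267.5
1.15->1.19 y -0.288 z -0.122 abs x 557.6 tcpz 271.2
1.19->1.23 y -0.293 z -0.111 abs x 548.8 tcpz 274.5
1.23->1.27 y -0.297 z -0.099 abs x 539.9 tcpz 277.4
1.27->1.31 y -0.301 z -0.087 abs x 530.9 tcpz 280.1
1.31->1.35 y -0.304 z -0.075 abs x 521.8 tcpz 282.3
1.35->1.39 y -0.307 z -0.062 abs x 512.6 tcpz 284.2
1.39->1.43 y -0.309 z -0.050 abs x 503.3 tcpz 285.7

0.71->0.73 y -0.103 z -0.118 abs x 645.4 tcpz 209.7
0.73->0.75 y -0.106 z -0.116 abs x 642.2 tcpz 213.2
0.75->0.77 y -0.108 z -0.114 abs x 639.0 tcpz 216.6
0.77->0
[... 1060 characters left out ...]
0 abs x 557.6 tcpz 271.2
1.19->1.21 y -0.146 z -0.057 abs x 553.3 tcpz 272.9
1.21->1.23 y -0.147 z -0.054 abs x 548.8 tcpz 274.5
1.23->1.25 y -0.148 z -0.051 abs x 544.4 tcpz 276.0
1.25->1.27 y -0.149 z -0.048 abs x 539.9 tcpz 277.4
1.27->1.29 y -0.150 z -0.045 abs x 535.4 tcpz 278.8
1.29->1.31 y -0.151 z -0.042 abs x 530.9 tcpz 280.1
1.31->1.33 y -0.152 z -0.039 abs x 526.3 tcpz 281.2
1.33->1.35 y -0.153 z -0.036 abs x 521.8 tcpz 282.3
1.35->1.37 y -0.153 z -0.033 abs x 517.2 tcpz 283.3
1.37->1.39 y -0.154 z -0.030 abs x 512.6 tcpz 284.2
1.39->1.41 y -0.154 z -0.027 abs x 507.9 tcpz 285.0
1.41->1.43 y -0.155 z -0.024 abs x 503.3 tcpz 285.7
1.43->1.45 y -0.155 z -0.020 abs x 498.6 tcpz 286.3
```

Emit:
carry_out --rows "0 0 -0.1 0 0;0 0 0 0 0;0 0 0 0 0"

```text
clock: 5.58
eef_pos: [647.7, -95.6, 208.7]
tcp_rot: [3.141, 0.0, 1.58]
contact_force: [0.3, 1.0, 1.3]
opening: 0.099
```

Emit:
carry_out --rows "0 0 -0.209 -0.233 0;0 0 -0.218 -0.225 0;0 0 -0.227 -0.216 0;0 0 -0.235 -0.207 0;0 0 0 0 0"

```text
clock: 6.2
eef_pos: [620.9, -96.0, 236.1]
tcp_rot: [3.139, 0.0, 1.579]
contact_force: [4.9, -0.3, 4.1]
opening: 0.094
```

Emit:
carry_out --rows "0 0 -0.243 -0.197 0;0 0 -0.251 -0.187 0;0 0 -0.258 -0.177 0;0 0 0 0 0;0 0 0 0 0"

```text
clock: 6.82
eef_pos: [599.6, -96.3, 252.8]
tcp_rot: [3.138, 0.001, 1.58]
contact_force: [5.7, -1.8, 5.8]
opening: 0.101
```

Emit:
carry_out --rows "0 0 -0.08 -0.155 0;0 0 -0.133 -0.082 0;0 0 0 0 0"

```text
clock: 7.2
eef_pos: [591.1, -96.4, 258.4]
tcp_rot: [-3.141, 0.0, 1.579]
contact_force: [2.0, -4.6, -0.8]
opening: 0.105
```

Emit:
carry_out --rows "0 0 -0.135 -0.079 0;0 0 0 0 0;0 0 0 0 0"

```text
clock: 7.58
eef_pos: [587.5, -96.4, 260.9]
tcp_rot: [-3.141, 0.001, 1.58]
contact_force: [2.7, -5.1, -0.5]
opening: 0.097
```

Emit:
carry_out --rows "0 -0.04 -0.137 -0.077 0;0 0 0 0 0"

```text
clock: 7.82
eef_pos: [583.2, -96.7, 263.3]
tcp_rot: [-3.141, -0.001, 1.579]
contact_force: [3.3, 2.1, -0.3]
opening: 0.095
```

Emit:
carry_out --rows "0 0 -0.138 -0.074 0;0 0 0 0 0"

```text
clock: 8.07
eef_pos: [579.0, -96.8, 265.6]
tcp_rot: [-3.141, -0.001, 1.58]
contact_force: [3.1, 5.2, -0.6]
opening: 0.098
```

Emit:
carry_out --rows "0 0 -0.14 -0.071 0;0 0 0 0 0"

```text
clock: 8.32
eef_pos: [575.5, -97.0, 267.7]
tcp_rot: [3.141, -0.001, 1.58]
contact_force: [6.7, 4.2, -2.9]
opening: 0.098
```

Emit:
carry_out --rows "0 -0.02 -0.07 -0.034 0;0 0 0 0 0;0 0 0 0 0"

```text
clock: 8.7
eef_pos: [574.0, -97.0, 268.5]
tcp_rot: [3.14, -0.002, 1.58]
contact_force: [8.5, 6.9, -3.7]
opening: 0.097
```

Emit:
carry_out --rows "0 0 -0.07 -0.034 0;0 0 0 0 0;0 0 0 0 0"

```text
clock: 9.07
eef_pos: [572.2, -97.1, 269.4]
tcp_rot: [3.139, -0.002, 1.58]
contact_force: [10.3, 5.8, -6.5]
opening: 0.097
```

```bash
python3 - <<'E'
from rig import r
import cv2
print(r.sense()['contact_force'])
for n,(y,x) in dict(scene=(100,120),top=(90,260)).items():
    a=r.grab_frame(n)[y:y+180,x:x+180];cv2.imwrite(f"pics/{n}2.png",cv2.resize(a,(540,540),interpolation=cv2.INTER_CUBIC))
E
```

```text
[10.32323225  5.80286958 -6.511796  ]
```

View pics/scene2.png

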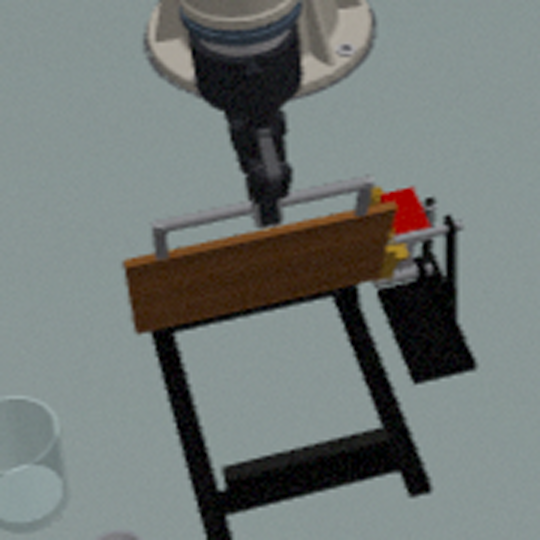

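View pics/top2.png

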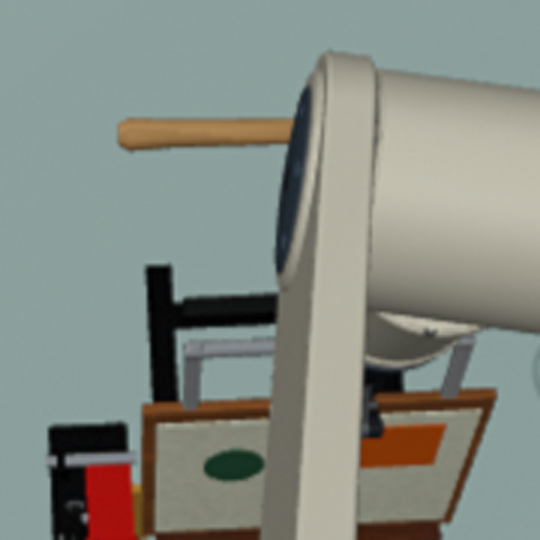

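Emit:
carry_out --rows "0 0.03 0.141 0.068 0;0 0 0.14 0.071 0;0 0 0.138 0.074 0;0 0 0.137 0.077 0;0 0 0 0 0"

```text
clock: 9.8
eef_pos: [587.9, -96.8, 260.8]
tcp_rot: [-3.141, -0.001, 1.58]
contact_force: [2.3, 4.0, 3.1]
opening: 0.1
```

Emit:
carry_out --rows "0 0 0.135 0.079 0;0 0 0.133 0.082 0;0 0 0.132 0.085 0;0 0 0.13 0.087 0;0 0 0 0 0"

```text
clock: 10.42
eef_pos: [603.5, -96.5, 250.5]
tcp_rot: [-3.141, -0.001, 1.58]
contact_force: [2.0, 5.6, 1.1]
opening: 0.098
```

Emit:
carry_out --rows "0 0 0.128 0.09 0;0 0.02 0.127 0.092 0;0 0 0.125 0.095 0;0 0 0 0 0"

```text
clock: 10.92
eef_pos: [614.7, -96.3, 242.1]
tcp_rot: [-3.14, 0.0, 1.58]
contact_force: [0.1, 2.8, -0.4]
opening: 0.097
```

Emit:
carry_out --rows "0 0 0.123 0.097 0;0 0 0.121 0.1 0;0 0 0 0 0"

```text
clock: 11.3
eef_pos: [622.2, -96.2, 236.2]
tcp_rot: [-3.141, -0.0, 1.58]
contact_force: [-1.5, 1.8, -3.2]
opening: 0.1
```

Emit:
carry_out --rows "0 0 0.06 0.05 0;0 0 0.06 0.05 0;0 0 0 0 0"

```text
clock: 11.68
eef_pos: [625.5, -96.1, 233.4]
tcp_rot: [-3.14, -0.0, 1.58]
contact_force: [-3.3, 0.7, -4.1]
opening: 0.098
```

Emit:
carry_out --rows "0 0 0.08 0.145 0;0 0 0 0 0;0 0 0 0 0"

```text
clock: 12.05
eef_pos: [628.9, -96.1, 229.9]
tcp_rot: [3.14, 0.0, 1.58]
contact_force: [0.3, 1.2, -0.4]
opening: 0.097
```

Emit:
carry_out --rows "0 0 0.115 0.107 0;0 0 0.112 0.109 0;0 0 0 0 0;0 0 0 0 0"

```text
clock: 12.55
eef_pos: [635.6, -96.0, 223.2]
tcp_rot: [3.141, 0.0, 1.58]
contact_force: [2.8, 1.5, 1.9]
opening: 0.097
```

```bash
cat >fit.py <<'E'
import numpy as np
from scipy.optimize import least_squares
P=np.array([(647.7,208.7),(620.9,236.1),(599.6,252.8),(591.1,258.4),(583.2,263.3),(575.5,267.7),(572.2,269.4),(603.5,250.5),(614.7,242.1),(625.5,233.4),(628.9,229.9),(635.6,223.2)])
s=least_squares(lambda p:np.hypot(P[:,0]-p[0],P[:,1]-p[1])-235,(470,53));print(s.x,s.fun.round(1))
print(np.arctan2(P[:,1]-s.x[1],P[:,0]-s.x[0]).round(3))
cx,cz=s.x
E
python3 - <<'E'
from fit import *
A=[.79,.75,.71,.67,.63,.59,.55,.51,.47,.43,.39,.35,.31,.27,.23,.19,.15,.11,.07,.03,0]
for p,q in zip(A,A[1:]): print(f"{p:.2f}->{q:.2f} y {235*(np.cos(q)-np.cos(p))/30:.3f} z {-235*(np.sin(q)-np.sin(p))/30:.3f}", f"x {cx+235*np.cos(q):.1f} z {cz+235*np.sin(q):.1f}")
E
```

```text
[467.02018723  59.12130211] [-0.4 -0.5 -0.3 -0.2 -0.1  0.1  0.1  0.1  0.1  0.6  0.3  0.2]
[0.692 0.855 0.971 1.014 1.053 1.091 1.107 0.951 0.892 0.833 0.812 0.772]
0.79->0.75 y 0.218 z 0.225 x 639.0 z 219.3
0.75->0.71 y 0.209 z 0.233 x 645.2 z 212.3
0.71->0.67 y 0.199 z 0.242 x 651.2 z 205.1
0.67->0.63 y 0.190 z 0.249 x 656.9 z 197.6
0.63->0.59 y 0.179 z 0.257 x 662.3 z 189.9
0.59->0.55 y 0.169 z 0.264 x 667.4 z 182.0
0.55->0.51 y 0.158 z 0.270 x 672.1 z 173.8
0.51->0.47 y 0.147 z 0.276 x 676.5 z 165.5
0.47->0.43 y 0.136 z 0.282 x 680.6 z 157.1
0.43->0.39 y 0.125 z 0.287 x 684.4 z 148.5
0.39->0.35 y 0.113 z 0.292 x 687.8 z 139.7
0.35->0.31 y 0.102 z 0.296 x 690.8 z 130.8
0.31->0.27 y 0.090 z 0.300 x 693.5 z 121.8
0.27->0.23 y 0.078 z 0.304 x 695.8 z 112.7
0.23->0.19 y 0.065 z 0.306 x 697.8 z 103.5
0.19->0.15 y 0.053 z 0.309 x 699.4 z 94.2
0.15->0.11 y 0.041 z 0.311 x 700.6 z 84.9
0.11->0.07 y 0.028 z 0.312 x 701.4 z 75.6
0.07->0.03 y 0.016 z 0.313 x 701.9 z 66.2
0.03->0.00 y 0.004 z 0.235 x 702.0 z 59.1
```

Emit:
carry_out --rows "0 0 0.218 0.225 0;0 0 0.209 0.233 0;0 0 0.199 0.242 0;0 0 0.19 0.249 0;0 0 0 0 0"

```text
clock: 13.18
eef_pos: [660.0, -95.7, 193.5]
tcp_rot: [-3.141, -0.0, 1.58]
contact_force: [2.4, 2.6, 1.1]
opening: 0.098
```

Emit:
carry_out --rows "0 0 0.179 0.257 0;0 0 0.169 0.264 0;0 0 0.158 0.27 0;0 0 0 0 0"

```text
clock: 13.68
eef_pos: [674.9, -95.5, 169.7]
tcp_rot: [-3.141, -0.0, 1.58]
contact_force: [0.8, 3.3, -1.0]
opening: 0.101
```

Emit:
carry_out --rows "0 0 0.147 0.276 0;0 0 0.136 0.282 0;0 0 0.125 0.287 0;0 0 0.113 0.292 0;0 0 0 0 0"

```text
clock: 14.3
eef_pos: [690.2, -95.4, 135.5]
tcp_rot: [-3.14, -0.0, 1.58]
contact_force: [-2.3, 4.3, -1.6]
opening: 0.097
```

Emit:
carry_out --rows "0 0 0.102 0.296 0;0 0 0.09 0.3 0;0 0 0.078 0.304 0;0 0 0 0 0"

```text
clock: 14.8
eef_pos: [697.9, -95.3, 109.0]
tcp_rot: [-3.14, -0.0, 1.58]
contact_force: [-4.0, 5.4, -2.0]
opening: 0.096
```

Emit:
carry_out --rows "0 -0.03 0.03 0.306 0;0 0 0.04 0.309 0;0 0 0 0 0"

```text
clock: 15.18
eef_pos: [701.1, -95.4, 91.4]
tcp_rot: [3.141, -0.001, 1.579]
contact_force: [-0.9, 9.3, -1.1]
opening: 0.095
```

Emit:
carry_out --rows "0 0 0.041 0.311 0;0 0 0 0 0"

```text
clock: 15.42
eef_pos: [702.2, -95.4, 82.1]
tcp_rot: [3.141, -0.001, 1.579]
contact_force: [-0.2, 9.1, -0.5]
opening: 0.095
```

Emit:
carry_out --rows "0 0 0.02 0.2 0;0 0 0 0 0"

```text
clock: 15.68
eef_pos: [702.8, -95.4, 76.3]
tcp_rot: [3.141, -0.001, 1.579]
contact_force: [-0.8, 8.3, -1.5]
opening: 0.096
```

Emit:
carry_out --rows "0 0.06 0.01 0.15 0;0 0 0 0 0"

```text
clock: 15.92
eef_pos: [703.1, -95.1, 71.7]
tcp_rot: [3.141, 0.001, 1.58]
contact_force: [-0.6, 0.1, -1.2]
opening: 0.098
```

Emit:
carry_out --rows "0 0 0.005 0.15 0;0 0 0 0 0"

```text
clock: 16.18
eef_pos: [703.3, -95.1, 66.9]
tcp_rot: [3.141, 0.001, 1.579]
contact_force: [1.2, -2.4, -1.0]
opening: 0.097
```

Emit:
carry_out --rows "0 0 0 0.1 0;0 0 0 0 0"

```text
clock: 16.42
eef_pos: [703.3, -95.0, 63.9]
tcp_rot: [3.141, 0.001, 1.58]
contact_force: [2.6, -3.5, -1.5]
opening: 0.096
```

Emit:
carry_out --rows "0 0 -0.02 0.1 0;0 0 0 0 0"

```text
clock: 16.68
eef_pos: [703.3, -95.0, 61.2]
tcp_rot: [3.139, 0.001, 1.58]
contact_force: [4.5, -5.1, -0.2]
opening: 0.1
```

Emit:
carry_out --rows "0 -0.02 -0.01 0.07 0;0 0 0 0 0"

```text
clock: 16.92
eef_pos: [703.3, -95.1, 59.2]
tcp_rot: [3.139, 0.0, 1.579]
contact_force: [6.1, -2.1, -1.0]
opening: 0.099
```

Emit:
carry_out --rows "0 0 0 0.05 0;0 0 0 0 0;0 0 0 0 0"

```text
clock: 17.3
eef_pos: [703.4, -95.2, 58.3]
tcp_rot: [3.138, 0.0, 1.58]
contact_force: [4.8, -1.6, 5.5]
opening: 0.095
```

Emit:
carry_out --rows "0 0 0.03 0.03 0;0 0 0 0 0;0 0 0 0 0"

```text
clock: 17.68
eef_pos: [703.5, -95.2, 58.1]
tcp_rot: [3.14, 0.0, 1.58]
contact_force: [-0.3, -2.6, 13.9]
opening: 0.097
```

```bash
python3 - <<'E'
from rig import r
import cv2
print(r.sense()['contact_force'])
for n,(y,x) in dict(scene=(120,120),top=(90,260)).items():
    a=r.grab_frame(n)[y:y+180,x:x+180];cv2.imwrite(f"pics/{n}3.png",cv2.resize(a,(540,540),interpolation=cv2.INTER_CUBIC))
E
```

```text
[-0.25922088 -2.58801675 13.93916938]
```

View pics/scene3.png

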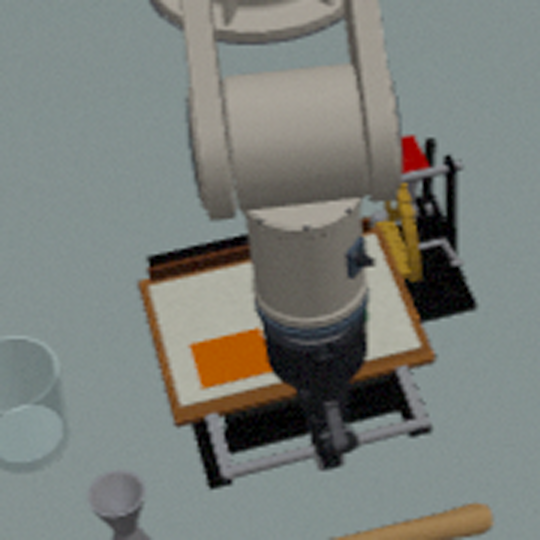

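View pics/top3.png

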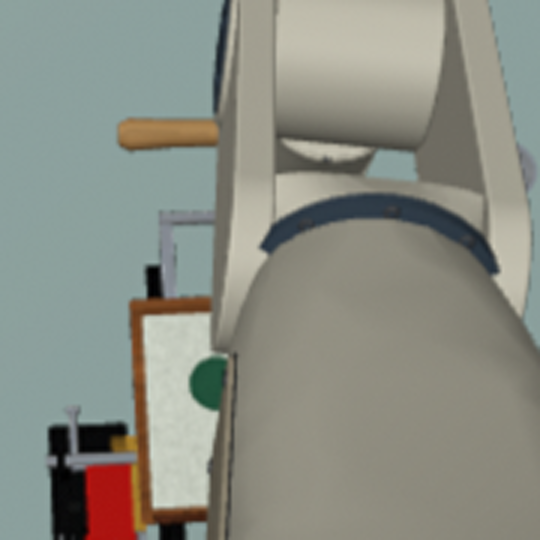

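Emit:
carry_out --rows "0 -0.02 0 -0.1 0;0 0 -0.006 -0.313 0;0 0 -0.019 -0.313 0;0 0 -0.031 -0.312 0;0 0 -0.044 -0.31 0;0 0 -0.056 -0.308 0;0 0 0 0 0"

```text
clock: 18.65
eef_pos: [698.6, -95.3, 106.3]
tcp_rot: [3.14, -0.0, 1.58]
contact_force: [5.9, 0.6, -1.6]
opening: 0.098
```

Emit:
carry_out --rows "0 0 -0.068 -0.306 0;0 0 -0.08 -0.303 0;0 0 -0.092 -0.299 0;0 0 -0.105 -0.295 0;0 0 0 0 0"

```text
clock: 19.27
eef_pos: [688.4, -95.5, 142.4]
tcp_rot: [3.14, -0.0, 1.58]
contact_force: [6.2, 1.8, 0.5]
opening: 0.097
```

Emit:
carry_out --rows "0 0 -0.1 -0.31 0;0 0 -0.13 -0.31 0;0 0 0 0 0;0 0 0 0 0"

```text
clock: 19.77
eef_pos: [681.2, -95.6, 160.1]
tcp_rot: [3.141, -0.0, 1.58]
contact_force: [5.2, 1.6, 0.9]
opening: 0.099
```

Emit:
carry_out --rows "0 0 0.1 0.16 0;0 0 0.06 0.13 0;0 0 0 0 0"

```text
clock: 20.15
eef_pos: [685.3, -95.6, 150.9]
tcp_rot: [-3.14, -0.001, 1.58]
contact_force: [1.6, 2.7, -1.1]
opening: 0.096
```

Emit:
carry_out --rows "0 0 0.02 0.07 0;0 0 0 0 0"

```text
clock: 20.4
eef_pos: [685.8, -95.6, 149.7]
tcp_rot: [-3.14, -0.0, 1.58]
contact_force: [-0.2, 3.7, -0.2]
opening: 0.099
```

Emit:
carry_out --rows "0 0 0.01 0.04 0;0 0 0 0 0;0 0 0 0 0"

```text
clock: 20.78
eef_pos: [686.1, -95.6, 148.8]
tcp_rot: [-3.141, -0.0, 1.58]
contact_force: [-2.3, 4.3, 2.2]
opening: 0.098
```

Emit:
carry_out --rows "0 0 0 -0.03 0;0.1 0 0 0 0;0.2 0 0 0 0;0.4 0 0 0 0;0.5 0 0 0 0;0.5 0 0 0 0;0.5 0 0 0 0"

```text
clock: 21.65
eef_pos: [686.6, -95.9, 149.7]
tcp_rot: [3.142, 0.0, 1.58]
contact_force: [-0.4, 0.6, -0.4]
opening: 0.5
```

Emit:
carry_out --rows "0.5 0 0 -0.3 0;0.5 0 0 -0.6 0;0.5 0 0 -1 0;0.5 0 0 -1 0;0.5 0 0 -1 0;0.5 0 0 -1 0;0.5 0 0 0 0"

```text
clock: 22.52
eef_pos: [688.1, -96.0, 301.2]
tcp_rot: [3.135, 0.001, 1.58]
contact_force: [-0.1, 0.1, -0.7]
opening: 0.499
```

```bash
python3 - <<'E'
from rig import r
import cv2
for n,(y,x) in dict(scene=(120,120),top=(90,260)).items():
    f=r.grab_frame(n);cv2.imwrite(f"pics/{n}4f.png",f)
    a=f[y:y+180,x:x+180];cv2.imwrite(f"pics/{n}4.png",cv2.resize(a,(540,540),interpolation=cv2.INTER_CUBIC))
E
```

```text
(no output)
```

View pics/scene4.png

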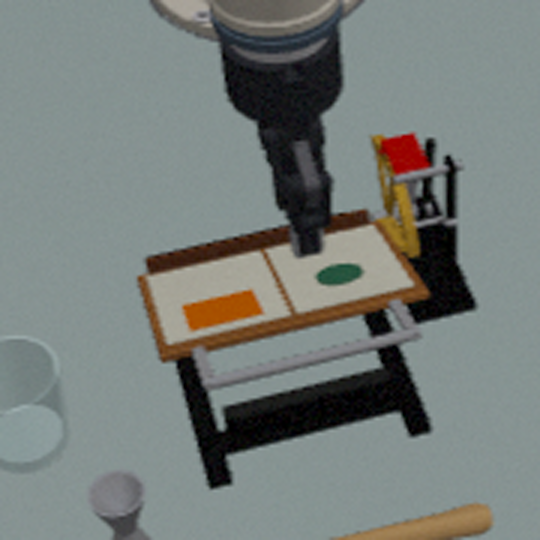

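View pics/top4.png

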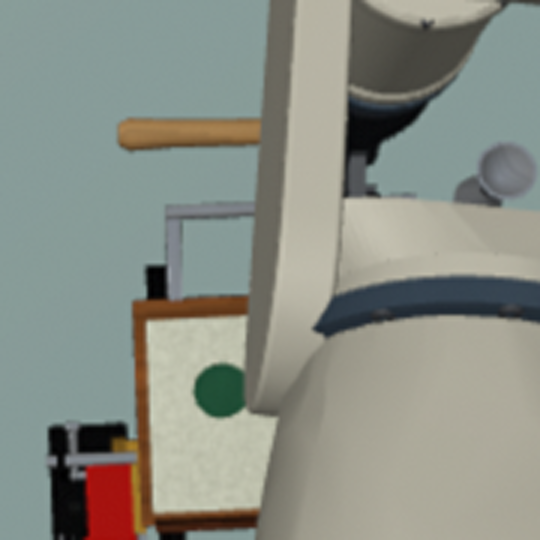

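```bash
python3 - <<'E'
from h import *
import cv2
X,e=tri((260+166/3,90+211/3),(120+418/3,120+334/3));print(X,e,np.arcsin((X[2]-50)/235))
for n in("scene","top"):
    a=cv2.imread(f"pics/{n}0.png");b=cv2.imread(f"pics/{n}4f.png");d=(cv2.absdiff(a,b).max(2)>40).astype(np.uint8)
    k,_,st,_=cv2.connectedComponentsWithStats(d);print(n,[s[:5].tolist() for s in st[1:] if s[4]>15])
E
```

```text
[688.40858475 -10.9885561  138.50545703] 0.08706759995000514 0.3861438034531172
scene [[158, 0, 20, 69, 651], [184, 0, 12, 12, 67], [174, 0, 56, 56, 1676], [227, 0, 16, 33, 344], [238, 0, 29, 8, 78], [243, 14, 21, 35, 122], [185, 34, 71, 51, 1303], [175, 51, 31, 18, 97], [169, 75, 8, 6, 39], [0, 77, 8, 14, 64], [0, 93, 14, 25, 204], [225, 94, 12, 17, 113], [198, 118, 29, 10, 143], [165, 119, 107, 130, 4175], [242, 166, 8, 19, 42], [250, 183, 4, 11, 19], [258, 182, 12, 7, 25], [189, 231, 63, 19, 100]]
top [[304, 0, 225, 420, 31563], [412, 158, 15, 7, 81], [371, 208, 32, 23, 645], [305, 210, 1, 20, 20], [282, 231, 5, 11, 31], [297, 236, 10, 5, 36], [283, 247, 6, 8, 33], [290, 273, 10, 3, 26], [290, 280, 10, 4, 34], [300, 290, 6, 9, 45]]
```

```bash
python3 -c "
from rig import r
r.sign_off()"
```

```text
the job is handed in; nothing more can be done
```

The recipe rest is now at its first (lowest) notch, resting on its pawl with the gripper clear of it. I handed the job in at about 22.6 s, and no verdict was reported.

- **Up to the stop:** I gripped the handle bar with the board at about 0.71 rad and lifted it past the top notch. It met the soft stop near 1.1 rad. I stopped when the handle force had risen about 9 N, below the 16 N limit.
- **Down to flat:** I lowered the board slowly in the grip, and it passed every notch without catching. At flat I pressed on it briefly to confirm; the upward force there reached 14 N.
- **First notch:** I raised the board to about 0.45 rad and lowered it until the pawl took the weight at about 0.395 rad. Then I let go and drew the gripper up.

**Last checks:** two-view triangulation of the handle after release gives 0.386 rad, against 0.39 for the first notch. Comparing the pictures before and after shows no bystander moved. The one change near them is at the jigger's foot in the top view, which I took to be a shadow.

**Disagreements:** the bar sat about 5 mm lower in the pads than nominal. A circle fit of the hand's path read the starting angle as 0.69 instead of 0.71 rad, so I reset the zero from the flat contact. Sideways and radial forces of up to about 9 N built up in the grip and I trimmed them out as I went.

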